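# Feel round the drilled bolt holes of a flange for burrs

## Task

The holes in the top flange of the steel vessel have just been drilled: feel them for burrs. Put the shut fingertips lightly on the flange over the open hole next to the locating pin on its clockwise side (seen from above), then slide them round clockwise over all five open holes in turn, staying lightly in contact with the flange from hole to hole, and lift off after the last hole, before the pin comes round. Nothing is picked up: do not touch the pin, shift or lift the vessel, or disturb the things standing around it.

Things in the scene. Friction and masses are not known exactly. Their poses are not given: they have to be found in the camera images.
- vessel: open steel vessel standing loose on the bench, about 5 kg, 110 mm tall: round base plate 196 mm across, pipe neck 114 mm across, and on top a flat, level ring flange. Origin: centre of the underside of the base, on the vessel's axis; z up; x points from the axis towards the one flange hole that holds the locating pin
- flange (a point): centre of the flange's top face, 110 mm above the bench; axes as the vessel. Hard steel ring, 200 mm outside, 100 mm bore, 12 mm thick. Six 13 mm through holes 60 degrees apart on a circle of 75 mm radius: the pin's on the x axis, the five open ones at -60, -120 ... -300 degrees about z, which is clockwise from above. Shut fingertips are too big to enter them
- locating_pin: loose steel pin standing in one of the six flange holes: a collar 24 mm across and 4 mm thick rests on the flange, with a knurled round head 18 mm across above it, 30 mm in all above the flange. Origin: centre of the collar's underside, level with the flange's top face; z up. Leave alone
- spare_bolt: loose M12 hex bolt standing on its head on the bench next to the vessel, 52 mm tall, 22 mm across the head; origin at the centre of its underside. Leave alone
- oil_bottle: white plastic bottle with black cap near the vessel, 52 mm across, 140 mm tall; origin at the centre of its underside. Leave alone
- bowl: small brown bowl of white ceramic cubes near the vessel, 120 mm across, 50 mm tall; origin at the centre of its underside. Leave alone
Mind the look-alikes: they are no part of the job. Several things have the shape of the vessel; the one meant has the colours described above.

How it is judged:
By the outcome, as a careful person would: the job done as asked, in the order asked, and still so for the second after the job is handed in, with the robot touching nothing.
It also fails if it takes over 59 s, if anything falls off the work surface, if the arm or the gripper's body presses on something with over 40 N, if the wrist force passes 120 N, or if a joint passes its speed limit or range.

## Robot

A 7-joint arm with a two-finger parallel gripper is mounted at the origin on the work surface. World frame = base frame: x ahead of the robot, y to its left, z up, the work surface at z = 0. Lengths are in m, angles in rad, forces in N, time in s.
With the tool pointing down it reaches from about 0.425 to 0.925 m from the base axis. Payload 6.8 kg.
Tool frame: the origin (TCP) lies between the finger pads; the fingertips stand r.tcp_to_tips ahead of it and the grasp point (between the pads) lies 3 mm ahead of it (r.tcp_to_tips is the distance from the TCP to the fingertips, in m); z points along the fingers, y is the line along which they close (so a half turn about z gives the same grasp; the last joint's range is limited). The gripper opens to 85 mm and grips with 20 to 120 N. Pads are 22 mm wide; open, the fingers measure 114 mm over their backs; the gripper's body (76 mm by 85 mm) begins 54 mm behind the grasp point. The pads swing forward as they close: fully open they stand 13 mm farther back than shut.
Start: joints at [1.05, 0.477, 0.022, 1.555, -0.011, 1.109, -0.083], TCP at [0.271, -0.618, 0.253] pointing down, gripper open.
Joint ranges: [-2.96, 2.96], [-0.34, 2.1], [-1.41, 1.46], [0.24, 2.44], [-1.37, 4.51], [0.17, 1.92], [-2.96, 2.96]. Speed limits (rad/s): [2.39, 2.39, 3.14, 3.14, 3.14, 3.14, 3.14].

## Interface

Orientations are given as a rotation vector (axis times angle).
In Python, from bench import r gives the robot as it stands. The module is installed in compiled form; this text tells all that it offers.
- The arm moves only by the tool step_arm, never from a script. Its argument "moves" is a list of rows, each an object of numbers: "rx", "ry", "rz": the turn, a rotation vector about the tool's x, y, z in degrees; "dx", "dy", "dz": the shift along the tool's x, y, z in mm; "gripper": the opening, from -1 (shut) to 1 (fully open). In form: [{"rx": .., "ry": .., "rz": .., "dx": .., "dy": .., "dz": .., "gripper": ..}, ...]. A call has 1 to 20 rows; each row shifts and turns the commanded pose from where the row before left it, along the tool's axes as they then stand; what a row does not reach is not made up. A row lasts 1/8 s, in which the tool goes at most 62.5 mm and 10.7 degrees, less where a joint would pass 70% of its speed; a pose out of reach is approached as far as the arm can. A call is refused whole if a number of a shift passes 62.5 or a number of a turn 10.7, either way. A call with a gripper value outside its range is refused whole. The fingers move at their own pace and stop on an object; "grip_force" is the grip in N (left out, the last holds). Time passes only in rows, so rows that do not move let the fingers close. It gives the time, the measured TCP pose, the force, the opening and the grip force at its end, in the units of the state.
- r.get_obs(): the state, without advancing time (a new reading comes with each control period).
- r.grab_frame(name): name is "scene" or "top"; returns the picture (420x560x3 uint8, blue, green, red); there is no depth.
- r.camera_info(name): a dict with "mtx" (3x3 intrinsics, pixels), "rvec" (rotation vector, rad) and "tvec" (3), from world to camera coordinates, as OpenCV has them. Camera axes: x right, y down, z forward; pixel columns grow to the right and rows downward; lengths in m; the calibration is good to about 2 mm. A picture is of the moment at which its call begins. camera_info takes no time and is no camera call.
- r.hand_in(): hands the job in; it is judged then, once.
The state is a dict: "clock": time; "joints": joint angles; "qvel": joint speeds; "tau": joint torques, N m; "tcp_pos": TCP position; "orientation": TCP orientation; "contact_force": force on the tool from outside, world axes, zero at the start; "moment": the same for the moment, N m; "grip_width": finger opening in m; "gripper_force": force on a finger pad.
Only numpy, scipy, OpenCV 4.12 (cv2) and the standard library are available. Lean on these libraries where they do the work, as an engineer would, in place of code of your own. Each camera call takes 0.05 s, during which the arm holds its last target. There are 200 camera calls.

## Working session

There is one attempt and no reset: what is moved stays moved. The work goes in short steps, Python scripts to look and compute and a tool call to move; the robot and the scene stay as the last step left them, time stands still between calls to the robot, and variables do not carry over. Pictures are saved under pics/ and viewed, at most 10 in all, crops included, and the job is handed in when it is done.

Besides the shell and the picture viewer there is one more tool, called after "Emit:" by a JSON object that holds its "name" and its "arguments", one argument or row to a line. step_arm: Moves the arm, as the interface text tells. Its arguments: {"type":"object","properties":{"moves":{"type":"array","items":{"type":"object","properties":{"rx":{"type":"number"},"ry":{"type":"number"},"rz":{"type":"number"},"dx":{"type":"number"},"dy":{"type":"number"},"dz":{"type":"number"},"gripper":{"type":"number"}}}},"grip_force":{"type":"number"}},"required":["moves"]}

```bash
mkdir -p pics
python3 - <<'E'
from bench import r
import cv2
for n in("scene","top"):
    cv2.imwrite(f"pics/{n}0.png",r.grab_frame(n)); c=r.camera_info(n); print(n,c)
o=r.get_obs();print(o,r.tcp_to_tips)
E
```

```text
scene {'mtx': array([[380.96827875,   0.        , 277.49173123],
       [  0.        , 380.96827875, 209.67802813],
       [  0.        ,   0.        ,   1.        ]]), 'rvec': array([ 0.54306077,  2.74765538, -1.12711352]), 'tvec': array([ 0.52311246, -0.08786856,  0.98944853])}
top {'mtx': array([[452.15769598,   0.        , 283.05953727],
       [  0.        , 452.15769598, 203.0443235 ],
       [  0.        ,   0.        ,   1.        ]]), 'rvec': array([ 2.18318537, -2.19934327,  0.06789002]), 'tvec': array([-0.00882643,  0.5459727 ,  1.16946903])}
{'clock': 0.1, 'joints': array([ 1.04992429,  0.47771253,  0.02233957,  1.55633826, -0.01146668,
        1.10935085, -0.08310505]), 'qvel': array([ 1.27242357e-03, -3.46882280e-04, -4.95772738e-05, -2.43350574e-03,
        4.37757602e-04, -1.84525899e-03,  9.90349815e-04]), 'tau': array([ 4.34012676e-03, -5.97759676e+01,  1.61351681e+00, -2.81955475e+01,
        1.27724122e-02,  5.02009076e-03, -1.26373484e-05]), 'tcp_pos': array([ 0.27055827, -0.61785109,  0.25243222]), 'orientation': array([-3.07333731e+00, -6.43508445e-01,  7.70156146e-04]), 'contact_force': array([-0.497557  ,  0.01251987, -0.38567352]), 'moment': array([ 0.06868401, -0.03291235, -0.02283464]), 'gripper_force': 0.0, 'grip_width': 0.08537028436591536} 0.022
```

View pics/scene0.png

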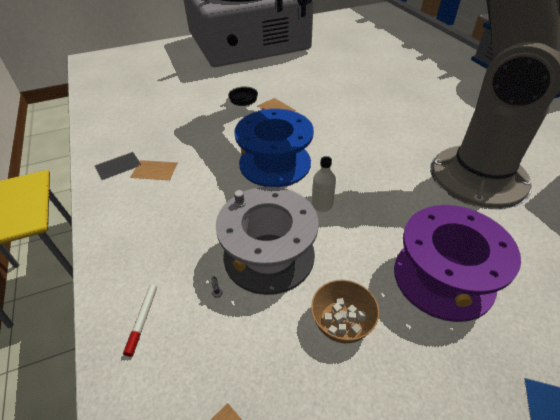

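View pics/top0.png

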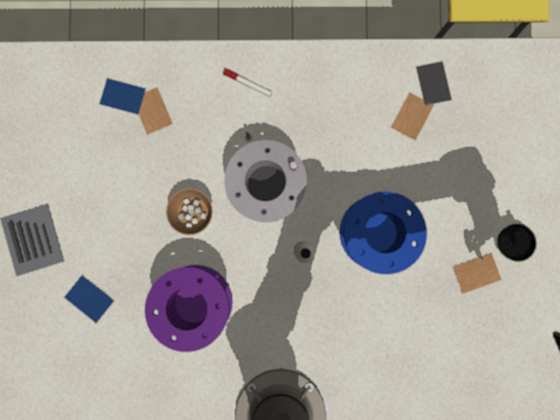

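The top view shows three vessel shapes: grey at (266,181), blue at (383,233) and purple at (188,308). The scene view has the same three at (267,225), (274,135) and (460,250). The grey steel one holds the pin, at (293,165) in top and (239,198) in scene, so I choose that one. The bolt is at (248,135) in top, the bottle at (305,252) and the bowl at (189,211).

```bash
cat > h.py <<'E'
from bench import r
import cv2, numpy as np
def cam(n):
    c=r.camera_info(n); return c["mtx"],cv2.Rodrigues(c["rvec"])[0],np.array(c["tvec"])
def ray(n,px,z):
    K,R,t=cam(n); px=np.atleast_2d(np.float64(px))
    d=(np.linalg.inv(K)@np.c_[px,np.ones(len(px))].T).T@R; o=-R.T@t
    return o+d*((z-o[2])/d[:,2])[:,None]
def proj(n,P):
    K,R,t=cam(n); return cv2.projectPoints(np.float64(np.atleast_2d(P)),R,t,K,None)[0][:,0]
E
python3 - <<'E'
from h import *
for n,(u,v,w,h) in {"top":(210,110,112,120),"scene":(200,170,135,125)}.items():
    im=cv2.imread(f"pics/{n}0.png"); cr=im[v:v+h,u:u+w]
    cv2.imwrite(f"pics/{n}crop.png",cv2.resize(cr,None,fx=4,fy=4,interpolation=cv2.INTER_CUBIC))
    print(n,"tcp px",proj(n,[.2706,-.618,.2524]),"cam",-cam(n)[1].T@cam(n)[2])
    print("samples",[im[y,x].tolist() for x,y in ([(235,180),(266,150),(285,205),(225,150),(300,120)] if n=="top" else [(232,225),(300,245),(270,245),(150,250)])])
print("rough centre",ray("top",[266,181],.11),ray("scene",[267,225],.11),"pin",ray("top",[293,165],.14),ray("scene",[239,194],.14))
print("bottle",ray("top",[305,253],.14),ray("scene",[326,161],.14),"bowl",ray("top",[189,211],.05),"bolt",ray("scene",[216,278],.052))
E
```

```text
top tcp px [[576.84452748 326.8875655 ]] cam [ 0.47405656 -0.01100647  1.20040457]
samples [[149, 147, 153], [40, 40, 42], [154, 151, 157], [100, 107, 108], [177, 189, 193]]
scene tcp px [[289.61300739  12.17479984]] cam [0.7525472  0.51140024 0.65766135]
samples [[133, 134, 139], [139, 138, 145], [138, 139, 144], [175, 190, 194]]
rough centre [[0.59403768 0.02823254 0.11      ]] [[0.59895956 0.04010572 0.11      ]] pin [[ 0.62823989 -0.03680154  0.14      ]] [[ 0.62929972 -0.03342879  0.14      ]]
bottle [[ 0.42121838 -0.06300206  0.14      ]] [[ 0.42382236 -0.05844659  0.14      ]] bowl [[0.52533203 0.226785   0.05      ]] bolt [[0.72003598 0.07912035 0.052     ]]
```

View pics/topcrop.png

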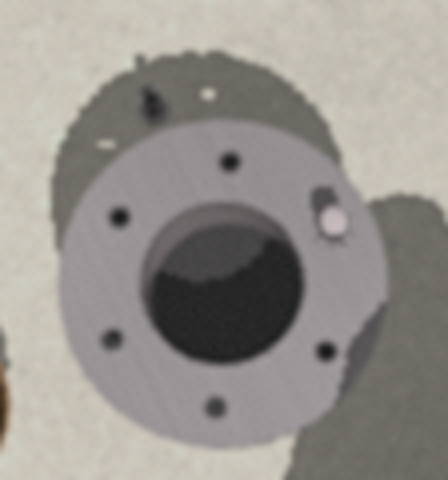

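View pics/scenecrop.png

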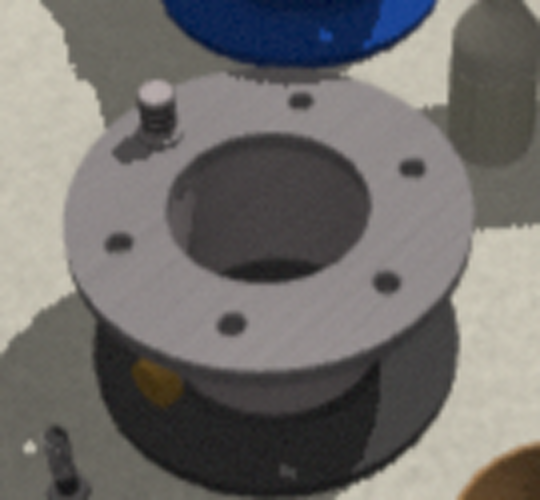

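The crops confirm grey steel with a pin. In the top crop the pin is at (333,220) and the open holes, going clockwise, are at (326,351), (215,407), (112,339), (120,217) and (230,161).

```bash
cat >> h.py <<'E'
from scipy.optimize import least_squares
from scipy.ndimage import center_of_mass
def holes():
    top=[(326,351),(215,407),(112,339),(120,217),(230,161)]; sc=[(300,101),(412,168),(387,282),(231,324),(118,242)]
    out={}
    for n,l,o in(("top",top,(210,110)),("scene",sc,(200,170))):
        im=cv2.cvtColor(cv2.imread(f"pics/{n}0.png"),cv2.COLOR_BGR2GRAY).astype(float); P=[]
        for c in l:
            x,y=[int(round((c[i]+.5)/4-.5+o[i])) for i in(0,1)]
            w=im[y-5:y+6,x-5:x+6]; g=np.clip(np.median(w)*.85-w,0,None); yy,xx=np.indices(g.shape)
            g[np.hypot(yy-5,xx-5)>4.5]=0
            cy,cx=center_of_mass(g); P.append((x-5+cx,y-5+cy))
        out[n]=ray(n,P,.11)[:,:2]
    return out
E
python3 - <<'E'
from h import *
H=holes()
def model(p): 
    a=p[2]-np.radians(60*np.arange(1,6)); return np.c_[p[0]+.075*np.cos(a),p[1]+.075*np.sin(a)]
def order(P):
    # scene list is pin-> clockwise as listed
    return P
for k,P in H.items():
    s=least_squares(lambda p:(model(p)-P).ravel(),[.594,.03,-1.0]); print(k,s.x,np.degrees(s.x[2]),np.abs(s.fun).max()); print(P.round(4).tolist())
s=least_squares(lambda p:np.r_[(model(p)-H["top"]).ravel(),(model(p)-H["scene"]).ravel()],[.594,.03,-1.0]); print(s.x,model(s.x).round(4).tolist())
print(cv2.Rodrigues(r.get_obs()["orientation"])[0].round(4).tolist())
E
```

```text
top [ 0.59508746  0.03004643 -1.10990874] -63.5930864229174 0.00035006127281511645
[[0.5537, -0.0322], [0.5203, 0.0348], [0.5621, 0.097], [0.6363, 0.0925], [0.6697, 0.0253]]
scene [ 0.59555539  0.02952351 -1.11165726] -63.6932694883557 0.00027081883190330225
[[0.554, -0.0331], [0.5206, 0.0343], [0.5623, 0.097], [0.6372, 0.0922], [0.6704, 0.0245]]
[ 0.5953214   0.02978495 -1.11078517] [[0.5538, -0.0327], [0.5205, 0.0346], [0.562, 0.097], [0.6369, 0.0922], [0.6702, 0.025]]
[[0.916, 0.4012, -0.0008], [0.4012, -0.916, 0.0015], [-0.0002, -0.0017, -1.0]]
```

Emit:
{"name": "step_arm", "arguments": {
  "moves": [
    {"dx":24.7,"dy":-21.1,"gripper":-1},
    {"dx":24.7,"dy":-21.1,"gripper":-1},
    {"dx":24.7,"dy":-21.1,"gripper":-1},
    {"dx":24.7,"dy":-21.1,"gripper":-1},
    {"dx":24.7,"dy":-21.1,"gripper":-1},
    {"dx":24.7,"dy":-21.1,"gripper":-1},
    {"dx":24.7,"dy":-21.1,"gripper":-1},
    {"dx":24.7,"dy":-21.1,"gripper":-1},
    {"dx":24.7,"dy":-21.1,"gripper":-1},
    {"dx":24.7,"dy":-21.1,"gripper":-1},
    {"dx":24.7,"dy":-21.1,"gripper":-1},
    {"dx":24.7,"dy":-21.1,"gripper":-1},
    {"dx":24.7,"dy":-21.1,"gripper":-1},
    {"dx":24.7,"dy":-21.1,"gripper":-1},
    {"dx":24.7,"dy":-21.1,"gripper":-1},
    {"dx":24.7,"dy":-21.1,"gripper":-1},
    {"dx":24.7,"dy":-21.1,"gripper":-1},
    {"dx":24.7,"dy":-21.1,"gripper":-1},
    {"dx":24.7,"dy":-21.1,"gripper":-1},
    {"gripper":-1}
  ],
  "grip_force": 20
}}

```text
invalid input at $.moves[0]: expected keys rx, ry, rz, dx, dy, dz, gripper
```

Emit:
{"name": "step_arm", "arguments": {
  "moves": [
    {"rx":0,"ry":0,"rz":0,"dx":24.7,"dy":-21.1,"dz":0,"gripper":-1},
    {"rx":0,"ry":0,"rz":0,"dx":24.7,"dy":-21.1,"dz":0,"gripper":-1},
    {"rx":0,"ry":0,"rz":0,"dx":24.7,"dy":-21.1,"dz":0,"gripper":-1},
    {"rx":0,"ry":0,"rz":0,"dx":24.7,"dy":-21.1,"dz":0,"gripper":-1},
    {"rx":0,"ry":0,"rz":0,"dx":24.7,"dy":-21.1,"dz":0,"gripper":-1},
    {"rx":0,"ry":0,"rz":0,"dx":24.7,"dy":-21.1,"dz":0,"gripper":-1},
    {"rx":0,"ry":0,"rz":0,"dx":24.7,"dy":-21.1,"dz":0,"gripper":-1},
    {"rx":0,"ry":0,"rz":0,"dx":24.7,"dy":-21.1,"dz":0,"gripper":-1},
    {"rx":0,"ry":0,"rz":0,"dx":24.7,"dy":-21.1,"dz":0,"gripper":-1},
    {"rx":0,"ry":0,"rz":0,"dx":24.7,"dy":-21.1,"dz":0,"gripper":-1},
    {"rx":0,"ry":0,"rz":0,"dx":24.7,"dy":-21.1,"dz":0,"gripper":-1},
    {"rx":0,"ry":0,"rz":0,"dx":24.7,"dy":-21.1,"dz":0,"gripper":-1},
    {"rx":0,"ry":0,"rz":0,"dx":24.7,"dy":-21.1,"dz":0,"gripper":-1},
    {"rx":0,"ry":0,"rz":0,"dx":24.7,"dy":-21.1,"dz":0,"gripper":-1},
    {"rx":0,"ry":0,"rz":0,"dx":24.7,"dy":-21.1,"dz":0,"gripper":-1},
    {"rx":0,"ry":0,"rz":0,"dx":24.7,"dy":-21.1,"dz":0,"gripper":-1},
    {"rx":0,"ry":0,"rz":0,"dx":24.7,"dy":-21.1,"dz":0,"gripper":-1},
    {"rx":0,"ry":0,"rz":0,"dx":24.7,"dy":-21.1,"dz":0,"gripper":-1},
    {"rx":0,"ry":0,"rz":0,"dx":24.7,"dy":-21.1,"dz":0,"gripper":-1},
    {"rx":0,"ry":0,"rz":0,"dx":0,"dy":0,"dz":0,"gripper":-1}
  ],
  "grip_force": 20
}}

```text
clock: 2.6
tcp_pos: [0.5405, -0.0597, 0.253]
orientation: [-3.072, -0.651, -0.0]
contact_force: [0.0, 0.2, -1.0]
grip_width: 0.0001
gripper_force: 0.0
```

Emit:
{"name": "step_arm", "arguments": {
  "moves": [
    {"rx":0,"ry":0,"rz":0,"dx":23.1,"dy":-19.3,"dz":0,"gripper":-1},
    {"rx":0,"ry":0,"rz":0,"dx":0,"dy":0,"dz":27,"gripper":-1},
    {"rx":0,"ry":0,"rz":0,"dx":0,"dy":0,"dz":27,"gripper":-1},
    {"rx":0,"ry":0,"rz":0,"dx":0,"dy":0,"dz":27,"gripper":-1},
    {"rx":0,"ry":0,"rz":0,"dx":0,"dy":0,"dz":20,"gripper":-1},
    {"rx":0,"ry":0,"rz":0,"dx":0,"dy":0,"dz":8,"gripper":-1},
    {"rx":0,"ry":0,"rz":0,"dx":0,"dy":0,"dz":0,"gripper":-1},
    {"rx":0,"ry":0,"rz":0,"dx":0,"dy":0,"dz":0,"gripper":-1}
  ]
}}

```text
clock: 3.6
tcp_pos: [0.5538, -0.0361, 0.1452]
orientation: [3.075, 0.643, 0.002]
contact_force: [0.6, -0.6, 0.3]
grip_width: -0.0001
gripper_force: 0.0
```

Run:
```python
from h import *
im=r.grab_frame("scene")[100:320,150:400]; cv2.imwrite("pics/s1.png",cv2.resize(im,None,fx=2.5,fy=2.5))
o=r.get_obs(); print(o["clock"],o["tcp_pos"],o["contact_force"],o["joints"].round(2))
```

```text
3.65 [ 0.5538674  -0.03602984  0.14521678] [-0.52041188  0.26997685 -0.50452948] [ 0.17  0.43 -0.28  1.93  0.16  0.81 -1.35]
```

View pics/s1.png

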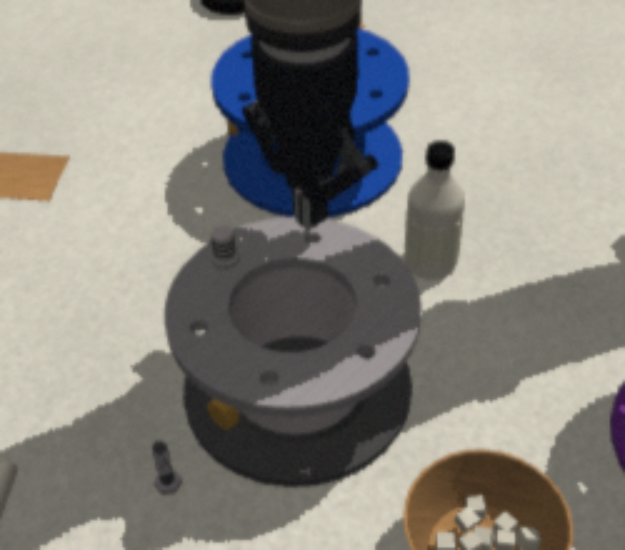

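The fingertips hover at crop (307,235), just above hole 1 at (315,238). Next I descend gently.

Emit:
{"name": "step_arm", "arguments": {
  "moves": [
    {"rx":0,"ry":0,"rz":0,"dx":1.3,"dy":-3,"dz":5,"gripper":-1},
    {"rx":0,"ry":0,"rz":0,"dx":0,"dy":0,"dz":4,"gripper":-1},
    {"rx":0,"ry":0,"rz":0,"dx":0,"dy":0,"dz":2,"gripper":-1},
    {"rx":0,"ry":0,"rz":0,"dx":0,"dy":0,"dz":0,"gripper":-1}
  ]
}}

```text
clock: 4.15
tcp_pos: [0.5531, -0.0327, 0.133]
orientation: [-3.075, -0.644, 0.001]
contact_force: [-1.2, -0.5, -0.6]
grip_width: -0.0002
gripper_force: 0.0
```

Emit:
{"name": "step_arm", "arguments": {
  "moves": [
    {"rx":0,"ry":0,"rz":0,"dx":0,"dy":0,"dz":0.5,"gripper":-1},
    {"rx":0,"ry":0,"rz":0,"dx":0,"dy":0,"dz":0.5,"gripper":-1},
    {"rx":0,"ry":0,"rz":0,"dx":0,"dy":0,"dz":0,"gripper":-1}
  ]
}}

```text
clock: 4.53
tcp_pos: [0.5533, -0.0326, 0.1323]
orientation: [3.075, 0.644, 0.0]
contact_force: [-0.7, 0.1, -0.3]
grip_width: 0.0
gripper_force: 0.0
```

Emit:
{"name": "step_arm", "arguments": {
  "moves": [
    {"rx":0,"ry":0,"rz":0,"dx":0,"dy":0,"dz":0.4,"gripper":-1},
    {"rx":0,"ry":0,"rz":0,"dx":0,"dy":0,"dz":0.4,"gripper":-1},
    {"rx":0,"ry":0,"rz":0,"dx":0,"dy":0,"dz":0,"gripper":-1}
  ]
}}

```text
clock: 4.9
tcp_pos: [0.5534, -0.0326, 0.1321]
orientation: [3.075, 0.644, 0.0]
contact_force: [-2.0, -0.3, 4.5]
grip_width: -0.0001
gripper_force: 2.9
```

Contact at 4.5 N. Now I work out the arc increments.

Run:
```python
import numpy as np
b=np.radians(147.34+5*np.arange(0,50)); p=75*np.c_[np.cos(b),np.sin(b)]; d=np.diff(p,axis=0).round(1)
for i in range(0,48,6): print(i,(d[i:i+6]+0).tolist())
```

```text
0 [[-3.3, -5.7], [-2.8, -5.9], [-2.3, -6.1], [-1.7, -6.3], [-1.2, -6.4], [-0.6, -6.5]]
6 [[0.0, -6.5], [0.6, -6.5], [1.1, -6.4], [1.7, -6.3], [2.2, -6.2], [2.7, -5.9]]
12 [[3.3, -5.7], [3.7, -5.4], [4.2, -5.0], [4.6, -4.6], [5.0, -4.2], [5.3, -3.8]]
18 [[5.7, -3.3], [5.9, -2.8], [6.1, -2.3], [6.3, -1.7], [6.4, -1.2], [6.5, -0.6]]
24 [[6.5, 0.0], [6.5, 0.6], [6.4, 1.1], [6.3, 1.7], [6.2, 2.2], [5.9, 2.7]]
30 [[5.7, 3.3], [5.4, 3.7], [5.0, 4.2], [4.6, 4.6], [4.2, 5.0], [3.8, 5.3]]
36 [[3.3, 5.7], [2.8, 5.9], [2.3, 6.1], [1.7, 6.3], [1.2, 6.4], [0.6, 6.5]]
42 [[0.0, 6.5], [-0.6, 6.5], [-1.1, 6.4], [-1.7, 6.3], [-2.2, 6.2], [-2.7, 5.9]]
```

Emit:
{"name": "step_arm", "arguments": {
  "moves": [
    {"rx":0,"ry":0,"rz":0,"dx":0.3,"dy":0,"dz":0.3,"gripper":-1},
    {"rx":0,"ry":0,"rz":0,"dx":-3.3,"dy":-5.7,"dz":0,"gripper":-1},
    {"rx":0,"ry":0,"rz":0,"dx":-2.8,"dy":-5.9,"dz":0,"gripper":-1},
    {"rx":0,"ry":0,"rz":0,"dx":-2.3,"dy":-6.1,"dz":0,"gripper":-1}
  ]
}}

```text
clock: 5.4
tcp_pos: [0.5399, -0.02, 0.1321]
orientation: [3.074, 0.643, 0.005]
contact_force: [2.7, -1.9, 4.8]
grip_width: 0.0001
gripper_force: 2.8
```

Emit:
{"name": "step_arm", "arguments": {
  "moves": [
    {"rx":0,"ry":0,"rz":0,"dx":-1.7,"dy":-6.3,"dz":0,"gripper":-1},
    {"rx":0,"ry":0,"rz":0,"dx":-1.2,"dy":-6.4,"dz":0.1,"gripper":-1},
    {"rx":0,"ry":0,"rz":0,"dx":-0.6,"dy":-6.5,"dz":0,"gripper":-1},
    {"rx":0,"ry":0,"rz":0,"dx":0,"dy":-6.5,"dz":0,"gripper":-1}
  ]
}}

```text
clock: 5.9
tcp_pos: [0.5264, 0.0015, 0.1321]
orientation: [3.073, 0.642, 0.004]
contact_force: [2.4, -5.2, 7.4]
grip_width: -0.0002
gripper_force: 3.6
```

Emit:
{"name": "step_arm", "arguments": {
  "moves": [
    {"rx":0,"ry":0,"rz":0,"dx":0.6,"dy":-6.5,"dz":0,"gripper":-1},
    {"rx":0,"ry":0,"rz":0,"dx":1.1,"dy":-6.4,"dz":0,"gripper":-1},
    {"rx":0,"ry":0,"rz":0,"dx":1.7,"dy":-6.3,"dz":0,"gripper":-1},
    {"rx":0,"ry":0,"rz":0,"dx":2.2,"dy":-6.2,"dz":0,"gripper":-1},
    {"rx":0,"ry":0,"rz":0,"dx":2.7,"dy":-5.9,"dz":0,"gripper":-1},
    {"rx":0,"ry":0,"rz":0,"dx":0,"dy":0,"dz":0,"gripper":-1}
  ]
}}

```text
clock: 6.65
tcp_pos: [0.521, 0.0336, 0.1321]
orientation: [3.073, 0.643, 0.002]
contact_force: [0.1, -4.4, 9.1]
grip_width: 0.0003
gripper_force: 4.8
```

Emit:
{"name": "step_arm", "arguments": {
  "moves": [
    {"rx":0,"ry":0,"rz":0,"dx":3.3,"dy":-5.7,"dz":-0.2,"gripper":-1},
    {"rx":0,"ry":0,"rz":0,"dx":3.7,"dy":-5.4,"dz":0,"gripper":-1},
    {"rx":0,"ry":0,"rz":0,"dx":4.2,"dy":-5.0,"dz":0,"gripper":-1},
    {"rx":0,"ry":0,"rz":0,"dx":4.6,"dy":-4.6,"dz":0,"gripper":-1},
    {"rx":0,"ry":0,"rz":0,"dx":5.0,"dy":-4.2,"dz":0,"gripper":-1},
    {"rx":0,"ry":0,"rz":0,"dx":5.3,"dy":-3.8,"dz":0,"gripper":-1}
  ]
}}

```text
clock: 7.4
tcp_pos: [0.5318, 0.0678, 0.1321]
orientation: [3.071, 0.639, -0.005]
contact_force: [-4.8, -10.8, 16.5]
grip_width: 0.0002
gripper_force: 8.2
```

Emit:
{"name": "step_arm", "arguments": {
  "moves": [
    {"rx":0,"ry":0,"rz":0,"dx":0,"dy":0,"dz":-0.5,"gripper":-1},
    {"rx":0,"ry":0,"rz":0,"dx":0,"dy":0,"dz":0,"gripper":-1}
  ]
}}

```text
clock: 7.65
tcp_pos: [0.5325, 0.0705, 0.1321]
orientation: [3.074, 0.643, -0.0]
contact_force: [0.1, -4.0, 5.7]
grip_width: -0.0001
gripper_force: 3.5
```

Emit:
{"name": "step_arm", "arguments": {
  "moves": [
    {"rx":0,"ry":0,"rz":0,"dx":5.7,"dy":-3.3,"dz":0,"gripper":-1},
    {"rx":0,"ry":0,"rz":0,"dx":5.9,"dy":-2.8,"dz":0,"gripper":-1},
    {"rx":0,"ry":0,"rz":0,"dx":6.1,"dy":-2.3,"dz":0,"gripper":-1}
  ]
}}

```text
clock: 8.02
tcp_pos: [0.5438, 0.0835, 0.1321]
orientation: [3.072, 0.641, -0.008]
contact_force: [-6.8, -7.5, 14.0]
grip_width: 0.0002
gripper_force: 7.4
```

Emit:
{"name": "step_arm", "arguments": {
  "moves": [
    {"rx":0,"ry":0,"rz":0,"dx":3.1,"dy":-0.9,"dz":-0.2,"gripper":-1},
    {"rx":0,"ry":0,"rz":0,"dx":3.2,"dy":-0.8,"dz":0,"gripper":-1},
    {"rx":0,"ry":0,"rz":0,"dx":3.2,"dy":-0.7,"dz":0,"gripper":-1},
    {"rx":0,"ry":0,"rz":0,"dx":3.2,"dy":-0.5,"dz":0,"gripper":-1}
  ]
}}

```text
clock: 8.52
tcp_pos: [0.5537, 0.0921, 0.1321]
orientation: [3.073, 0.642, -0.009]
contact_force: [-7.0, -6.0, 13.5]
grip_width: 0.0003
gripper_force: 6.9
```

Emit:
{"name": "step_arm", "arguments": {
  "moves": [
    {"rx":0,"ry":0,"rz":0,"dx":3.2,"dy":-0.4,"dz":-0.4,"gripper":-1},
    {"rx":0,"ry":0,"rz":0,"dx":3.3,"dy":-0.2,"dz":0,"gripper":-1},
    {"rx":0,"ry":0,"rz":0,"dx":0,"dy":0,"dz":0,"gripper":-1}
  ]
}}

```text
clock: 8.9
tcp_pos: [0.5614, 0.0975, 0.1321]
orientation: [-3.074, -0.645, 0.001]
contact_force: [-0.7, -0.6, 3.1]
grip_width: 0.0
gripper_force: 1.1
```

Emit:
{"name": "step_arm", "arguments": {
  "moves": [
    {"rx":0,"ry":0,"rz":0,"dx":3.3,"dy":0,"dz":0,"gripper":-1},
    {"rx":0,"ry":0,"rz":0,"dx":3.2,"dy":0.1,"dz":0,"gripper":-1},
    {"rx":0,"ry":0,"rz":0,"dx":3.3,"dy":0.2,"dz":0,"gripper":-1},
    {"rx":0,"ry":0,"rz":0,"dx":3.2,"dy":0.4,"dz":0,"gripper":-1}
  ]
}}

```text
clock: 9.4
tcp_pos: [0.5742, 0.1017, 0.1323]
orientation: [-3.075, -0.644, -0.0]
contact_force: [0.7, -0.1, -0.5]
grip_width: -0.0001
gripper_force: 0.0
```

Contact was lost by 0.2 mm just after hole 3, because I eased off too much. I go back over hole 3, re-touch, and redo that stretch in contact.

Emit:
{"name": "step_arm", "arguments": {
  "moves": [
    {"rx":0,"ry":0,"rz":0,"dx":-6.5,"dy":-0.5,"dz":0,"gripper":-1},
    {"rx":0,"ry":0,"rz":0,"dx":-6.5,"dy":-0.2,"dz":0,"gripper":-1},
    {"rx":0,"ry":0,"rz":0,"dx":0,"dy":0,"dz":0.3,"gripper":-1},
    {"rx":0,"ry":0,"rz":0,"dx":0,"dy":0,"dz":0.3,"gripper":-1},
    {"rx":0,"ry":0,"rz":0,"dx":0,"dy":0,"dz":0,"gripper":-1}
  ]
}}

```text
clock: 10.02
tcp_pos: [0.5612, 0.0966, 0.1321]
orientation: [3.074, 0.643, -0.002]
contact_force: [-3.8, -1.1, 5.8]
grip_width: 0.0
gripper_force: 2.9
```

Emit:
{"name": "step_arm", "arguments": {
  "moves": [
    {"rx":0,"ry":0,"rz":0,"dx":0,"dy":0,"dz":0.3,"gripper":-1},
    {"rx":0,"ry":0,"rz":0,"dx":3.3,"dy":0,"dz":0.1,"gripper":-1},
    {"rx":0,"ry":0,"rz":0,"dx":3.2,"dy":0.1,"dz":0,"gripper":-1}
  ]
}}

```text
clock: 10.4
tcp_pos: [0.5667, 0.0988, 0.1321]
orientation: [3.074, 0.643, -0.004]
contact_force: [-7.0, -2.6, 12.1]
grip_width: 0.0002
gripper_force: 5.8
```

Emit:
{"name": "step_arm", "arguments": {
  "moves": [
    {"rx":0,"ry":0,"rz":0,"dx":3.3,"dy":0.2,"dz":0,"gripper":-1},
    {"rx":0,"ry":0,"rz":0,"dx":3.2,"dy":0.4,"dz":0,"gripper":-1}
  ]
}}

```text
clock: 10.65
tcp_pos: [0.5727, 0.1009, 0.1321]
orientation: [3.074, 0.643, -0.005]
contact_force: [-8.7, -2.1, 12.6]
grip_width: -0.0001
gripper_force: 6.3
```

Emit:
{"name": "step_arm", "arguments": {
  "moves": [
    {"rx":0,"ry":0,"rz":0,"dx":3.2,"dy":0.5,"dz":-0.15,"gripper":-1},
    {"rx":0,"ry":0,"rz":0,"dx":3.2,"dy":0.6,"dz":0,"gripper":-1},
    {"rx":0,"ry":0,"rz":0,"dx":3.2,"dy":0.8,"dz":0,"gripper":-1},
    {"rx":0,"ry":0,"rz":0,"dx":3.1,"dy":0.9,"dz":0,"gripper":-1}
  ]
}}

```text
clock: 11.15
tcp_pos: [0.5854, 0.1041, 0.1321]
orientation: [3.075, 0.644, -0.005]
contact_force: [-7.2, -1.6, 10.4]
grip_width: -0.0001
gripper_force: 5.2
```

Emit:
{"name": "step_arm", "arguments": {
  "moves": [
    {"rx":0,"ry":0,"rz":0,"dx":3.1,"dy":1.0,"dz":0,"gripper":-1},
    {"rx":0,"ry":0,"rz":0,"dx":3.1,"dy":1.2,"dz":0,"gripper":-1},
    {"rx":0,"ry":0,"rz":0,"dx":3.0,"dy":1.3,"dz":0,"gripper":-1},
    {"rx":0,"ry":0,"rz":0,"dx":2.9,"dy":1.4,"dz":0,"gripper":-1}
  ]
}}

```text
clock: 11.65
tcp_pos: [0.5985, 0.1052, 0.1321]
orientation: [-3.074, -0.645, 0.004]
contact_force: [-6.6, -0.1, 10.6]
grip_width: 0.0002
gripper_force: 4.7
```

Emit:
{"name": "step_arm", "arguments": {
  "moves": [
    {"rx":0,"ry":0,"rz":0,"dx":2.9,"dy":1.6,"dz":0,"gripper":-1},
    {"rx":0,"ry":0,"rz":0,"dx":2.8,"dy":1.7,"dz":0,"gripper":-1},
    {"rx":0,"ry":0,"rz":0,"dx":2.7,"dy":1.8,"dz":0,"gripper":-1},
    {"rx":0,"ry":0,"rz":0,"dx":2.7,"dy":1.9,"dz":0,"gripper":-1}
  ]
}}

```text
clock: 12.15
tcp_pos: [0.6118, 0.1037, 0.1321]
orientation: [-3.073, -0.645, 0.002]
contact_force: [-5.5, 1.1, 8.2]
grip_width: -0.0003
gripper_force: 3.9
```

Emit:
{"name": "step_arm", "arguments": {
  "moves": [
    {"rx":0,"ry":0,"rz":0,"dx":2.5,"dy":2.1,"dz":0.1,"gripper":-1},
    {"rx":0,"ry":0,"rz":0,"dx":2.5,"dy":2.1,"dz":0,"gripper":-1},
    {"rx":0,"ry":0,"rz":0,"dx":2.3,"dy":2.3,"dz":0,"gripper":-1},
    {"rx":0,"ry":0,"rz":0,"dx":2.3,"dy":2.3,"dz":0,"gripper":-1}
  ]
}}

```text
clock: 12.65
tcp_pos: [0.6244, 0.1, 0.1322]
orientation: [-3.073, -0.645, 0.001]
contact_force: [-5.4, 2.5, 7.1]
grip_width: -0.0002
gripper_force: 3.7
```

Remaining steps to hole 4: [4.2,5.0] and [3.8,5.3].

Emit:
{"name": "step_arm", "arguments": {
  "moves": [
    {"rx":0,"ry":0,"rz":0,"dx":2.1,"dy":2.5,"dz":0.1,"gripper":-1},
    {"rx":0,"ry":0,"rz":0,"dx":2.1,"dy":2.5,"dz":0,"gripper":-1},
    {"rx":0,"ry":0,"rz":0,"dx":1.9,"dy":2.6,"dz":0,"gripper":-1},
    {"rx":0,"ry":0,"rz":0,"dx":1.9,"dy":2.7,"dz":0,"gripper":-1}
  ]
}}

```text
clock: 13.15
tcp_pos: [0.6361, 0.094, 0.1321]
orientation: [-3.072, -0.646, 0.0]
contact_force: [-3.2, 2.5, 6.4]
grip_width: -0.0
gripper_force: 3.3
```

Emit:
{"name": "step_arm", "arguments": {
  "moves": [
    {"rx":0,"ry":0,"rz":0,"dx":1.7,"dy":2.8,"dz":0.1,"gripper":-1},
    {"rx":0,"ry":0,"rz":0,"dx":1.6,"dy":2.9,"dz":0.1,"gripper":-1},
    {"rx":0,"ry":0,"rz":0,"dx":1.4,"dy":2.9,"dz":0,"gripper":-1},
    {"rx":0,"ry":0,"rz":0,"dx":1.4,"dy":3.0,"dz":0,"gripper":-1}
  ]
}}

```text
clock: 13.65
tcp_pos: [0.6466, 0.0864, 0.1321]
orientation: [-3.072, -0.646, -0.001]
contact_force: [-4.1, 4.4, 6.4]
grip_width: 0.0002
gripper_force: 3.6
```

Emit:
{"name": "step_arm", "arguments": {
  "moves": [
    {"rx":0,"ry":0,"rz":0,"dx":1.2,"dy":3.0,"dz":0.1,"gripper":-1},
    {"rx":0,"ry":0,"rz":0,"dx":1.1,"dy":3.1,"dz":0.1,"gripper":-1},
    {"rx":0,"ry":0,"rz":0,"dx":0.9,"dy":3.1,"dz":0.1,"gripper":-1},
    {"rx":0,"ry":0,"rz":0,"dx":0.8,"dy":3.2,"dz":0,"gripper":-1}
  ]
}}

```text
clock: 14.15
tcp_pos: [0.6556, 0.0771, 0.1322]
orientation: [-3.071, -0.646, -0.003]
contact_force: [-2.7, 4.5, 7.3]
grip_width: -0.0001
gripper_force: 3.8
```

Emit:
{"name": "step_arm", "arguments": {
  "moves": [
    {"rx":0,"ry":0,"rz":0,"dx":0.6,"dy":3.2,"dz":0.1,"gripper":-1},
    {"rx":0,"ry":0,"rz":0,"dx":0.6,"dy":3.2,"dz":0.1,"gripper":-1},
    {"rx":0,"ry":0,"rz":0,"dx":0.3,"dy":3.2,"dz":0,"gripper":-1},
    {"rx":0,"ry":0,"rz":0,"dx":0.3,"dy":3.3,"dz":0,"gripper":-1}
  ]
}}

```text
clock: 14.65
tcp_pos: [0.6629, 0.066, 0.1322]
orientation: [-3.071, -0.646, -0.004]
contact_force: [-2.3, 4.5, 8.2]
grip_width: -0.0003
gripper_force: 3.9
```

Emit:
{"name": "step_arm", "arguments": {
  "moves": [
    {"rx":0,"ry":0,"rz":0,"dx":0,"dy":3.2,"dz":0.1,"gripper":-1},
    {"rx":0,"ry":0,"rz":0,"dx":0,"dy":3.3,"dz":0,"gripper":-1},
    {"rx":0,"ry":0,"rz":0,"dx":-0.3,"dy":3.2,"dz":0,"gripper":-1},
    {"rx":0,"ry":0,"rz":0,"dx":-0.3,"dy":3.3,"dz":0,"gripper":-1}
  ]
}}

```text
clock: 15.15
tcp_pos: [0.6679, 0.0538, 0.1322]
orientation: [-3.072, -0.646, -0.006]
contact_force: [-1.7, 4.8, 7.3]
grip_width: 0.0001
gripper_force: 3.7
```

Emit:
{"name": "step_arm", "arguments": {
  "moves": [
    {"rx":0,"ry":0,"rz":0,"dx":-0.5,"dy":3.2,"dz":0.1,"gripper":-1},
    {"rx":0,"ry":0,"rz":0,"dx":-0.6,"dy":3.2,"dz":0,"gripper":-1},
    {"rx":0,"ry":0,"rz":0,"dx":-0.8,"dy":3.1,"dz":0,"gripper":-1},
    {"rx":0,"ry":0,"rz":0,"dx":-0.9,"dy":3.2,"dz":0,"gripper":-1}
  ]
}}

```text
clock: 15.65
tcp_pos: [0.6707, 0.0409, 0.1322]
orientation: [-3.072, -0.646, -0.007]
contact_force: [-0.9, 4.3, 7.4]
grip_width: -0.0003
gripper_force: 3.6
```

Emit:
{"name": "step_arm", "arguments": {
  "moves": [
    {"rx":0,"ry":0,"rz":0,"dx":-1.1,"dy":3.1,"dz":0.1,"gripper":-1},
    {"rx":0,"ry":0,"rz":0,"dx":-1.1,"dy":3.1,"dz":0,"gripper":-1},
    {"rx":0,"ry":0,"rz":0,"dx":-1.3,"dy":3.0,"dz":0,"gripper":-1},
    {"rx":0,"ry":0,"rz":0,"dx":-1.4,"dy":2.9,"dz":0,"gripper":-1},
    {"rx":0,"ry":0,"rz":0,"dx":0,"dy":0,"dz":0,"gripper":-1}
  ]
}}

```text
clock: 16.27
tcp_pos: [0.6714, 0.0274, 0.1321]
orientation: [-3.072, -0.645, -0.007]
contact_force: [-0.2, 3.7, 7.0]
grip_width: -0.0004
gripper_force: 3.5
```

Emit:
{"name": "step_arm", "arguments": {
  "moves": [
    {"rx":0,"ry":0,"rz":0,"dx":-1.7,"dy":2.8,"dz":0.1,"gripper":-1},
    {"rx":0,"ry":0,"rz":0,"dx":-1.6,"dy":2.4,"dz":0,"gripper":-1},
    {"rx":0,"ry":0,"rz":0,"dx":0,"dy":0,"dz":0,"gripper":-1}
  ]
}}

```text
clock: 16.65
tcp_pos: [0.6706, 0.0214, 0.1321]
orientation: [-3.072, -0.645, -0.008]
contact_force: [-0.5, 4.3, 7.3]
grip_width: 0.0002
gripper_force: 3.7
```

Emit:
{"name": "step_arm", "arguments": {
  "moves": [
    {"rx":0,"ry":0,"rz":0,"dx":0,"dy":0,"dz":-5,"gripper":-1},
    {"rx":0,"ry":0,"rz":0,"dx":0,"dy":0,"dz":-15,"gripper":-1},
    {"rx":0,"ry":0,"rz":0,"dx":0,"dy":0,"dz":-30,"gripper":-1},
    {"rx":0,"ry":0,"rz":0,"dx":0,"dy":0,"dz":-30,"gripper":-1},
    {"rx":0,"ry":0,"rz":0,"dx":0,"dy":0,"dz":-20,"gripper":-1},
    {"rx":0,"ry":0,"rz":0,"dx":0,"dy":0,"dz":0,"gripper":-1},
    {"rx":0,"ry":0,"rz":0,"dx":0,"dy":0,"dz":0,"gripper":-1}
  ]
}}

```text
clock: 17.52
tcp_pos: [0.6681, 0.0187, 0.2291]
orientation: [-3.075, -0.644, 0.003]
contact_force: [-0.2, -0.3, 0.1]
grip_width: 0.0004
gripper_force: 0.0
```

Run:
```python
from h import *
im=r.grab_frame("scene"); cv2.imwrite("pics/s2.png",im)
o=r.get_obs(); print(o["clock"],o["tcp_pos"],o["contact_force"])
a=cv2.imread("pics/scene0.png")
```

```text
17.575 [0.66796339 0.01876424 0.22876133] [-0.40942354  0.23874799 -0.34108471]
```

View pics/s2.png

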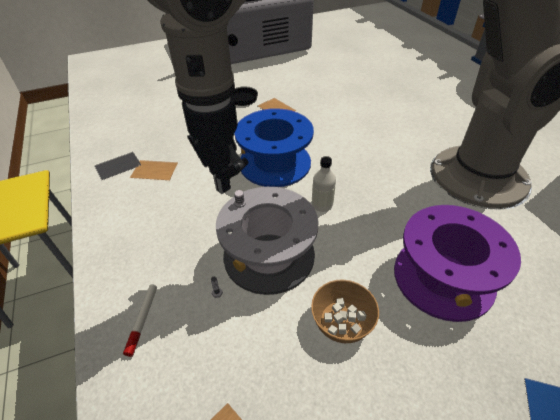

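The vessel at (267,225), the pin at (239,197), and the bolt, bottle and bowl all look unmoved, and the fingers are clear. Handing in.

```bash
python3 -c "
from bench import r
print(r.hand_in())"
```

```text
the job is handed in; nothing more can be done
None
```

I slid the shut fingertips clockwise over all five holes at about 3–17 N and handed in, nothing visibly disturbed; but contact was lost by about 0.2 mm for up to 1 s just past hole 3, so I went back to hole 3, touched down again and redid that stretch in contact.

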